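# Lay the tall kiln props down in their tray

### The arm

A 7-joint arm with a two-finger parallel gripper is mounted at the origin on the work surface. World frame = base frame: x ahead of the robot, y to its left, z up, the work surface at z = 0. Lengths are in m, angles in rad, forces in N, time in s.
With the tool pointing down it reaches from about 0.425 to 0.875 m from the base axis. Payload 8.4 kg.
Tool frame: the origin (TCP) lies at the very end of the fingers, on their centre line; the grasp point (between the pads) lies 19 mm behind it; z points along the fingers, y is the line along which they close (so a half turn about z gives the same grasp; the last joint's range is limited). The gripper opens to 85 mm and grips with 20 to 120 N. Pads are 22 mm wide; open, the fingers measure 114 mm over their backs; the gripper's body (76 mm by 85 mm) begins 54 mm behind the grasp point. The pads swing forward as they close: fully open they stand 13 mm farther back than shut.
Start: joints at [1.104, 0.333, 0.04, 1.465, -0.013, 1.343, -0.059], TCP at [0.234, -0.607, 0.231] pointing down, gripper open.
Joint ranges: [-2.58, 2.58], [-0.38, 2.09], [-1.3, 1.39], [0.25, 2.4], [-1.5, 4.64], [0.08, 2.09], [-2.65, 2.65]. Speed limits (rad/s): [2.22, 2.22, 2.79, 2.79, 3.14, 3.14, 3.14].

### API

Orientations are given as a unit quaternion [x, y, z, w].
In Python, from plant import ctrl gives the robot as it stands. The module is installed in compiled form; this text tells all that it offers.
- The arm moves only by the tool play_rows, never from a script. Its argument "rows" is a list of rows, each an object of numbers: "x", "y", "z": the shift along the world's x, y, z in m; "ax", "ay", "az": the turn, a rotation vector about the world's x, y, z in degrees. A call has 1 to 8 rows; each row is the pose to reach, as a shift and turn from the pose commanded when the call began; what a row does not reach only later rows make up. A row lasts 1/12 s, in which the tool goes at most 41.7 mm and 7.16 degrees, less where a joint would pass 70% of its speed; a pose out of reach is approached as far as the arm can. A call with a gripper value outside its range is refused whole. "claw" is the closure, from 0 (fully open) to 1 (shut), set as the call begins (left out, the last holds). The fingers move at their own pace and stop on an object; "newtons" is the grip in N (left out, the last holds). Time passes only in rows, so rows that repeat a pose let the fingers close. It gives the time, the measured TCP pose, the force, the opening and the grip force at its end, in the units of the state.
- ctrl.get_state(): the state, without advancing time (a new reading comes with each control period).
- ctrl.camera(name): name is "scene" or "top" or "wrist"; returns the picture (480x640x3 uint8, blue, green, red); there is no depth.
- ctrl.get_calibration(name): a dict with "fx", "fy", "cx", "cy" (pixels), "position" and "attitude" of the camera in the world. Camera axes: x right, y down, z forward; pixel columns grow to the right and rows downward; lengths in m; the calibration is good to about 2 mm. A picture is of the moment at which its call begins: read the wrist's pose just before it. get_calibration takes no time and is no camera call; for the wrist camera it gives the pose at the moment of the call.
- ctrl.hand_in(): hands the job in; it is judged then, once.
The state is a dict: "t": time; "q": joint angles; "joint_velocities": joint speeds; "joint_torque": joint torques, N m; "ee_pos": TCP position; "eef_rot": TCP orientation; "wrist_force": force on the tool from outside, world axes, zero at the start; "moment": the same for the moment, N m; "finger_gap": opening from 0.0 (shut) to 1.0 (fully open); "grip_force": force on a finger pad.
Only numpy, scipy, OpenCV 4.12 (cv2) and the standard library are available. Lean on these libraries where they do the work, as an engineer would, in place of code of your own. Each camera call takes 0.05 s, during which the arm holds its last target. There are 200 camera calls.

### The job

The prop tray has to slide under a low shelf: push over the two tall kiln props so that each falls towards the tray's raised end board and lies flat in its own lane, and push each along its lane until its top end rests against that board. Only push with the fingers, do not pick anything up; leave the short prop standing where it is and do not disturb the mug, the dish and the jar.

Things in the scene. Friction and masses are not known exactly. Their poses are not given: they have to be found in the camera images.
- tray: fixed plywood tray, 274 (x) by 244 mm (y). Origin: centre of its underside, on the table. x runs along its lanes to the raised end board, away from the robot, within 30 degrees of world x. Three lanes, felt floors 8 mm above the table, 250 mm long (tray x -125 to +125 mm), 60 wide, centred at tray y -80, 0, +80 mm; rails between and around them and the low near end reach 18 mm above the table.
- tray_stop (a point): middle of the foot of the raised end board's inner face (tray x +125 mm, y 0), at lane floor height; the board spans all lanes and its top is 34 mm above the table. The props' top ends are to rest against this face.
- prop_a: first tall prop: cream kiln prop, a square post 38 x 38 x 160 mm, about 0.36 kg (0.25 to 0.47), loose, a dark hole in each end. It starts upright near the low end of one lane, within 3 degrees of square to it. Origin: middle of its foot; z runs from foot to top. Pushed near the top it rocks over its foot edge without sliding and falls by itself once the top has gone about 40 mm.
- prop_a_top (a point): centre of the top end of prop_a, 160 mm from its foot
- prop_b: second tall prop: cream kiln prop, a square post 38 x 38 x 160 mm, about 0.36 kg (0.25 to 0.47), loose, a dark hole in each end. It starts upright near the low end of one lane, within 3 degrees of square to it. Origin: middle of its foot; z runs from foot to top. Pushed near the top it rocks over its foot edge without sliding and falls by itself once the top has gone about 40 mm.
- prop_b_top (a point): centre of the top end of prop_b, 160 mm from its foot
- prop_short: short kiln prop of the same cream material and section, 38 x 38 x 80 mm tall, standing loose in the remaining lane near its low end; to be left standing. Origin: middle of its foot, z up.
- mug: bisque clay mug, 76 mm across plus a handle, 85 mm tall, standing to the left (+y) of the tray; leave alone. Origin: centre of its underside.
- dish: bisque clay bowl, 130 mm across, 40 mm tall, to the right (-y) of the tray; leave alone. Origin: centre of its underside.
- jar: white jar with a lid, 60 mm across, 80 mm tall, to the right (-y) of the tray and nearer the robot; leave alone. Origin: centre of its underside.
Things that resemble listed ones, but are neither listed nor needed, are in the scene too. What is shaped like the prop_b but blue or green is not meant.

How it is judged:
At the end, for the whole second after the job is handed in: Both tall props lie at rest flat in their own lanes (within 6 degrees of level, 8 of the lane), top ends towards the raised board and at most 11 mm short of it; the short prop stands within 15 mm, mug, dish and jar within 20 mm of their starts (angle between prop_a's own z axis and vertical between 1.47 and 1.67 rad and height (world z) of prop_a between 0.018 and 0.034 m and x of each of prop_a_top, prop_b_top in the frame of tray above 0.114 m and angle between the z axis of each of prop_a, prop_b and the x axis of tray, either way round below 0.15 rad and distance of each of prop_a, prop_b from where it was at the start of the episode below 0.076 m and linear speed of each of prop_a, prop_b below 0.02 m/s and angle between prop_b's own z axis and vertical between 1.47 and 1.67 rad and height (world z) of prop_b between 0.018 and 0.034 m and angle between each of prop_short, mug, dish, jar's own z axis and vertical below 0.1 rad and distance of prop_short from where it was at the start of the episode below 0.015 m and distance of each of mug, dish, jar from where it was at the start of the episode below 0.02 m); the robot touches nothing.
It fails at once if a tall prop is lifted: the middle of its foot rises more than 60 mm above the table (height (world z) of any of prop_a, prop_b above 0.06 m).
It fails at once if the short prop is lifted, tipped or moved more than 15 mm (distance of prop_short from where it was at the start of the episode above 0.015 m or angle between prop_short's own z axis and vertical above 0.3 rad).
It fails at once if the mug, the dish or the jar is moved more than 20 mm or tipped (distance of any of mug, dish, jar from where it was at the start of the episode above 0.02 m or angle between any of mug, dish, jar's own z axis and vertical above 0.3 rad).
It also fails if it takes over 51 s, if anything falls off the work surface, if the arm or the gripper's body presses on something with over 40 N, if the wrist force passes 120 N, or if a joint passes its speed limit or range.

## Working session

There is one attempt and no reset: what is moved stays moved. The work goes in short steps, Python scripts to look and compute and a tool call to move; the robot and the scene stay as the last step left them, time stands still between calls to the robot, and variables do not carry over. Pictures are saved under pics/ and viewed, at most 10 in all, crops included, and the job is handed in when it is done.

Besides the shell and the picture viewer there is one more tool, called after "Request:" by a JSON object that holds its "method" and its "body", one argument or row to a line. play_rows: Moves the arm, as the interface text tells. Its arguments: {"type":"object","properties":{"rows":{"type":"array","items":{"type":"object","properties":{"x":{"type":"number"},"y":{"type":"number"},"z":{"type":"number"},"ax":{"type":"number"},"ay":{"type":"number"},"az":{"type":"number"}}}},"claw":{"type":"number"},"newtons":{"type":"number"}},"required":["rows"]}

```bash
mkdir -p pics
cat > h.py <<'E'
import numpy as np, cv2
from scipy.spatial.transform import Rotation as R
from plant import ctrl
def rot(a):
    a=np.array(a,float)
    return a if a.shape==(3,3) else R.from_quat(a).as_matrix()
def ray(c,u,v):
    d=rot(c["attitude"])@np.array([(u-c["cx"])/c["fx"],(v-c["cy"])/c["fy"],1]); return np.array(c["position"]),d/np.linalg.norm(d)
def onz(c,u,v,z):
    p,d=ray(c,u,v); return p+d*(z-p[2])/d[2]
def proj(c,P):
    q=rot(c["attitude"]).T@(np.array(P)-np.array(c["position"])); return c["fx"]*q[0]/q[2]+c["cx"],c["fy"]*q[1]/q[2]+c["cy"]
def tri(c1,a,c2,b):
    p,d=ray(c1,*a);q,e=ray(c2,*b); s=np.linalg.lstsq(np.c_[d,-e],q-p,rcond=None)[0]
    return (p+d*s[0]+q+e*s[1])/2, np.linalg.norm(p+d*s[0]-q-e*s[1])
E
python3 - <<'E'
from h import *
for n in("scene","top"):
    cv2.imwrite(f"pics/{n}0.png",ctrl.camera(n)); print(n,ctrl.get_calibration(n))
print(ctrl.get_state())
E
```

```text
scene {'fx': 433.8374066352676, 'fy': 433.8374066352676, 'cx': 321.54660906745335, 'cy': 239.5654929295128, 'position': array([ 0.99796499, -0.41800248,  0.59744078]), 'attitude': array([ 0.84888553,  0.31342406, -0.15722454, -0.39552391])}
top {'fx': 533.0886174146046, 'fy': 533.0886174146046, 'cx': 324.89518809730095, 'cy': 230.81615589524156, 'position': array([0.50022821, 0.00628178, 1.10259408]), 'attitude': array([ 0.70894083, -0.70394068,  0.02146706, -0.03754451])}
{'t': 0.1, 'q': array([ 1.10377842,  0.33383724,  0.03987849,  1.46613353, -0.01339299,
        1.34329903, -0.0585041 ]), 'joint_velocities': array([ 0.00105846, -0.00167341,  0.00076964, -0.00159495,  0.00031932,
       -0.00162696,  0.00151477]), 'joint_torque': array([ 3.91270558e-03, -6.60024118e+01,  1.37025408e+00, -4.06475437e+01,
        1.71588577e-02,  8.94747034e-03,  6.55901658e-05]), 'ee_pos': array([ 0.23356017, -0.60617182,  0.23053635]), 'eef_rot': array([ 9.83138161e-01,  1.82862951e-01, -1.79219463e-04, -6.82485775e-04]), 'wrist_force': array([ 1.35509241, -0.29357919,  0.55639287]), 'moment': array([-0.05233328,  0.03360801, -0.02936286]), 'grip_force': 0.0, 'finger_gap': 1.0043277750448125}
```

View pics/scene0.png

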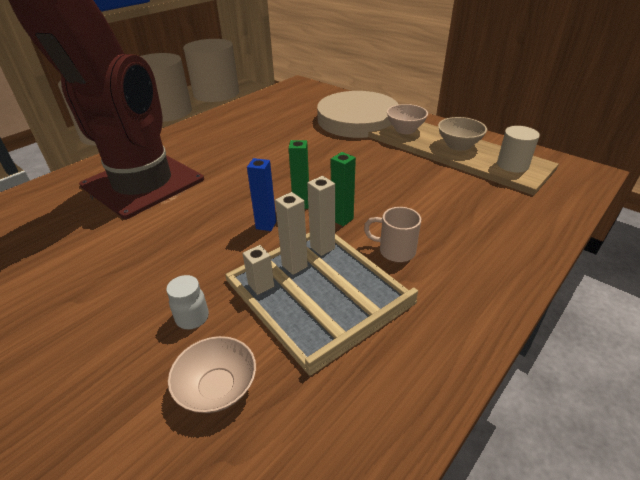

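View pics/top0.png

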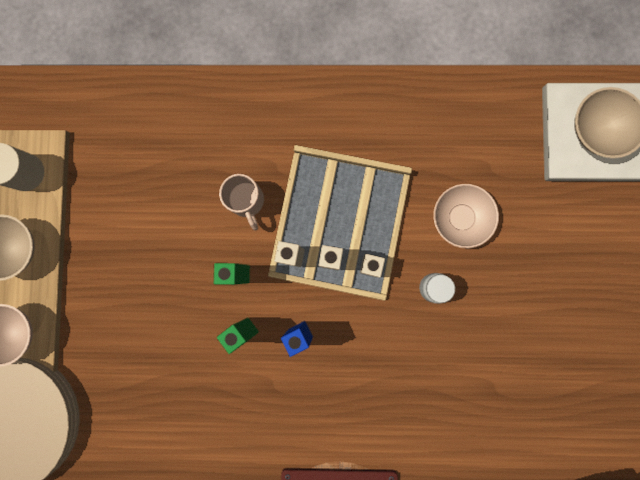

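Cream-coloured candidates, with scene / top pixels:
- Tall prop, left lane: (321,184) / (287,253).
- Tall prop, middle lane: (291,200) / (331,257).
- Short prop, right lane: (257,255) / (373,265).

The decoys are the blue post at (260,163) / (295,341) and the green posts at (298,145), (343,160) / (224,273), (231,338). I choose the two tall cream posts.

```bash
cat > m.py <<'E'
from h import *
cs,ct=ctrl.get_calibration("scene"),ctrl.get_calibration("top")
def hole(img,u,v,r=11):
    g=img.max(2)[v-r:v+r+1,u-r:u+r+1]; m=(g<(int(g.min())+60)).astype(np.uint8)
    n,l,s,c=cv2.connectedComponentsWithStats(m); k=min(range(1,n),key=lambda i:np.hypot(*(c[i]-r))-0.05*s[i,4]); return c[k]+[u-r,v-r],s[k,4]
def felt(t):
    b,g,r=[t[...,i].astype(int) for i in range(3)]
    m=((b>r+4)&(b>60)&(b<170)&(b-r<60)).astype(np.uint8); m[:140]=0;m[310:]=0;m[:,:265]=0;m[:,415:]=0
    return cv2.morphologyEx(m,cv2.MORPH_OPEN,np.ones((3,3),np.uint8))
E
python3 - <<'E'
from m import *
s=cv2.imread("pics/scene0.png");t=cv2.imread("pics/top0.png")
for n,a,b in(("left",(321,184),(287,253)),("mid",(291,200),(331,257)),("short",(257,255),(373,265))):
    (h1,a1),(h2,a2)=hole(s,*a,r=9),hole(t,*b,r=9); print(n,h1,a1,h2,a2,*tri(cs,h1,ct,h2))
m=felt(t)
cn,_=cv2.findContours(m,cv2.RETR_EXTERNAL,cv2.CHAIN_APPROX_SIMPLE)
for c in cn:
    if cv2.contourArea(c)<600: continue
    P=np.array([onz(ct,*p[0],0.008)[:2] for p in c],np.float32); r=cv2.minAreaRect(P*1000); print("felt",r, np.round(cv2.boxPoints(r)))
for n,p,z in(("greenL",(224,273),.16),("green2",(231,338),.16),("blue",(295,341),.16),("jar",(440,288),.08)): print(n,onz(ct,*p,z))
for n,a,b in(("blue",(261,163),(295,342)),("green2",(299,144),(231,339)),("green1",(343,158),(224,273))): print(n,*tri(cs,a,ct,b))
# board top corners and near end corners, two views
for n,a,b in(("boardL",(411,292),(295,148)),("boardR",(308,357),(411,170))): print(n,*tri(cs,a,ct,b))
a=cv2.resize(t[130:310,200:460],None,fx=3,fy=3,interpolation=2);cv2.imwrite("pics/crop.png",a[:, :800][:600])
E
```

```text
left [320.65306122 182.12244898] 49 [286.19230769 252.96153846] 104 [0.53863806 0.09538641 0.16578096] 0.001055748431152237
mid [288.88333333 199.23333333] 60 [330.35514019 256.96261682] 107 [0.5321979  0.01758192 0.16567445] 0.0010133033390477494
short [255.86956522 253.28985507] 69 [372.83695652 265.11956522] 92 [ 0.52011362 -0.06221847  0.08590335] 0.0008579013250928532
greenL [0.50298989 0.20614092 0.16      ]
green2 [0.38956294 0.19110834 0.16      ]
blue [0.38558245 0.07873718 0.16      ]
jar [ 0.47809021 -0.18962575  0.08      ]
blue [0.38530624 0.08110647 0.15695199] 0.005646705724759542
green2 [0.38818092 0.19285983 0.15566019] 0.002548879076388871
green1 [0.50255056 0.20661041 0.15569836] 0.0012513330637676178
boardL [0.75828353 0.09180231 0.02383746] 0.00746096357569852
boardR [ 0.7140591  -0.1410771   0.03792088] 0.0020171262722574004
```

View pics/crop.png

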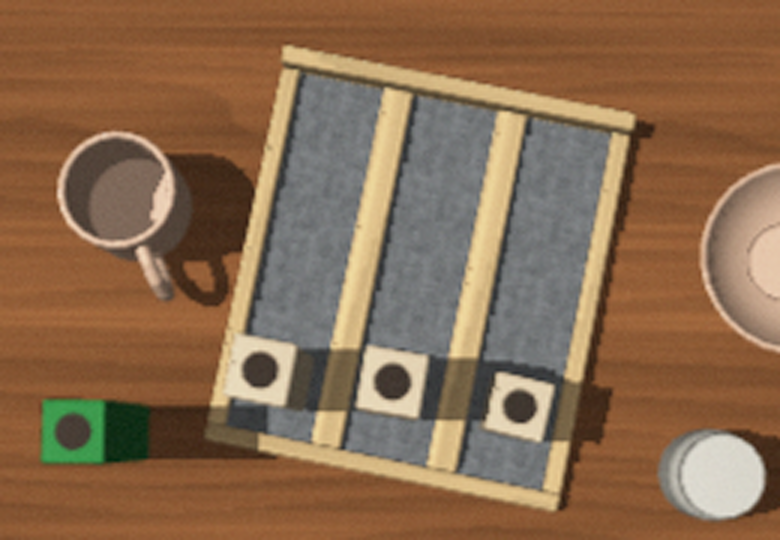

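The crop confirms two tall cream posts in the left (260,370) and middle (393,382) lanes, and the short one on the right (518,407). The tray corners are visible at (283,46), (636,115), (207,437) and (560,508).

```bash
cat >> m.py <<'E'
f=lambda u,v,z:onz(ct,200+u/3,130+v/3,z)
A,B,C,D=f(283,46,.034),f(636,115,.034),f(207,437,.018),f(560,508,.018)
import math
ex=((A+B)-(C+D))[:2]; ey=((A-B)+(C-D))[:2]
yaw=(math.atan2(ex[1],ex[0])+math.atan2(-ey[0],ey[1]))/2
O=((A+B+C+D)/4)[:2]; Rt=np.array([[math.cos(yaw),-math.sin(yaw)],[math.sin(yaw),math.cos(yaw)]])
totray=lambda p:Rt.T@(np.array(p)[:2]-O)
tow=lambda x,y:O+Rt@np.array([x,y])
E
python3 - <<'E'
from m import *
print(A,B,C,D,np.linalg.norm(ex)/2,np.linalg.norm(ey)/2,math.degrees(yaw),O)
for p in([.5386,.0954],[.5322,.0176],[.5201,-.0622]): print(totray(p))
L=totray([.5386,.0954]);M=totray([.5322,.0176])
for n,q in(("L",L),("M",M)):
    print(n,[ (d,np.round(tow(q[0]+d,q[1]),4)) for d in(-60,-50,-30,0,20) for d in [d/1000]])
st=ctrl.get_state();Rm=R.from_quat(st["eef_rot"]).as_matrix();print(Rm)
E
```

```text
[0.76436144 0.09479303 0.034     ] [ 0.71758961 -0.14440391  0.034     ] [0.49873017 0.14424176 0.018     ] [ 0.4531166  -0.09429113  0.018     ] 0.26968641078417854 0.2432903917621455 -10.791040457358037 [6.08449452e-01 8.49385387e-05]
[-0.08645989  0.08055181]
[-0.0781804   0.00292932]
[-0.07512566 -0.07772499]
L [(-0.06, array([0.4797, 0.1066])), (-0.05, array([0.4895, 0.1048])), (-0.03, array([0.5091, 0.101 ])), (0.0, array([0.5386, 0.0954])), (0.02, array([0.5582, 0.0917]))]
M [(-0.06, array([0.4733, 0.0288])), (-0.05, array([0.4831, 0.027 ])), (-0.03, array([0.5027, 0.0232])), (0.0, array([0.5322, 0.0176])), (0.02, array([0.5518, 0.0139]))]
[[ 9.33122218e-01  3.59558847e-01 -6.01997712e-04]
 [ 3.59559336e-01 -9.33121350e-01  1.27641042e-03]
 [-1.02792260e-04 -1.40750082e-03 -9.99999004e-01]]
```

Request:
{"method": "play_rows", "body": {
  "rows": [
    {"x": 0.2,"y": 0.25,"z": 0.03,"az": -32},
    {"x": 0.2,"y": 0.25,"z": 0.03,"az": -32},
    {"x": 0.2,"y": 0.25,"z": 0.03,"az": -32},
    {"x": 0.2,"y": 0.25,"z": 0.03,"az": -32},
    {"x": 0.2,"y": 0.25,"z": 0.03,"az": -32},
    {"x": 0.2,"y": 0.25,"z": 0.03,"az": -32},
    {"x": 0.2,"y": 0.25,"z": 0.03,"az": -32},
    {"x": 0.2,"y": 0.25,"z": 0.03,"az": -32}
  ],
  "claw": 1
}}

```text
$.rows[0]: bad value
```

Request:
{"method": "play_rows", "body": {
  "rows": [
    {"x": 0.024,"y": 0.03,"z": 0.004,"ax": 0,"ay": 0,"az": -4},
    {"x": 0.048,"y": 0.06,"z": 0.008,"ax": 0,"ay": 0,"az": -8},
    {"x": 0.072,"y": 0.09,"z": 0.012,"ax": 0,"ay": 0,"az": -12},
    {"x": 0.096,"y": 0.12,"z": 0.016,"ax": 0,"ay": 0,"az": -16},
    {"x": 0.12,"y": 0.15,"z": 0.02,"ax": 0,"ay": 0,"az": -20},
    {"x": 0.144,"y": 0.18,"z": 0.024,"ax": 0,"ay": 0,"az": -24},
    {"x": 0.168,"y": 0.21,"z": 0.028,"ax": 0,"ay": 0,"az": -28},
    {"x": 0.192,"y": 0.24,"z": 0.03,"ax": 0,"ay": 0,"az": -32}
  ],
  "claw": 1
}}

```text
t: 0.77
ee_pos: [0.4265, -0.3648, 0.2616]
eef_rot: [0.995, -0.097, 0.0, 0.0]
wrist_force: [0.4, -1.4, 0.0]
finger_gap: 0.002
grip_force: 0.0
```

Request:
{"method": "play_rows", "body": {
  "rows": [
    {"x": 0.058,"y": 0.3,"z": 0,"ax": 0,"ay": 0,"az": 0},
    {"x": 0.058,"y": 0.3,"z": 0,"ax": 0,"ay": 0,"az": 0},
    {"x": 0.058,"y": 0.3,"z": 0,"ax": 0,"ay": 0,"az": 0},
    {"x": 0.058,"y": 0.3,"z": 0,"ax": 0,"ay": 0,"az": 0},
    {"x": 0.058,"y": 0.3,"z": 0,"ax": 0,"ay": 0,"az": 0},
    {"x": 0.058,"y": 0.3,"z": 0,"ax": 0,"ay": 0,"az": 0},
    {"x": 0.058,"y": 0.3,"z": 0,"ax": 0,"ay": 0,"az": 0},
    {"x": 0.058,"y": 0.3,"z": 0,"ax": 0,"ay": 0,"az": 0}
  ]
}}

```text
t: 1.43
ee_pos: [0.4841, -0.0597, 0.2614]
eef_rot: [0.996, -0.092, 0.0, -0.001]
wrist_force: [-0.1, 0.4, -0.7]
finger_gap: 0.002
grip_force: 0.0
```

Request:
{"method": "play_rows", "body": {
  "rows": [
    {"x": -0.006,"y": 0.088,"z": 0,"ax": 0,"ay": 0,"az": 0},
    {"x": -0.006,"y": 0.088,"z": 0,"ax": 0,"ay": 0,"az": 0},
    {"x": -0.006,"y": 0.088,"z": 0,"ax": 0,"ay": 0,"az": 0},
    {"x": -0.006,"y": 0.088,"z": -0.04,"ax": 0,"ay": 0,"az": 0},
    {"x": -0.006,"y": 0.088,"z": -0.08,"ax": 0,"ay": 0,"az": 0},
    {"x": -0.006,"y": 0.088,"z": -0.116,"ax": 0,"ay": 0,"az": 0},
    {"x": -0.006,"y": 0.088,"z": -0.116,"ax": 0,"ay": 0,"az": 0},
    {"x": -0.006,"y": 0.088,"z": -0.116,"ax": 0,"ay": 0,"az": 0}
  ]
}}

```text
t: 2.1
ee_pos: [0.4765, 0.0214, 0.1446]
eef_rot: [0.995, -0.095, -0.002, 0.0]
wrist_force: [1.7, -0.2, 1.3]
finger_gap: 0.0
grip_force: 0.0
```

Request:
{"method": "play_rows", "body": {
  "rows": [
    {"x": 0.004,"y": 0.006,"z": 0,"ax": 0,"ay": 0,"az": 0},
    {"x": 0.012,"y": 0.004,"z": 0,"ax": 0,"ay": 0,"az": 0},
    {"x": 0.02,"y": 0.003,"z": 0,"ax": 0,"ay": 0,"az": 0},
    {"x": 0.027,"y": 0.002,"z": 0,"ax": 0,"ay": 0,"az": 0},
    {"x": 0.034,"y": 0.0,"z": 0,"ax": 0,"ay": 0,"az": 0},
    {"x": 0.041,"y": -0.001,"z": 0,"ax": 0,"ay": 0,"az": 0},
    {"x": 0.048,"y": -0.002,"z": 0,"ax": 0,"ay": 0,"az": 0},
    {"x": 0.053,"y": -0.003,"z": 0,"ax": 0,"ay": 0,"az": 0}
  ]
}}

```text
t: 2.77
ee_pos: [0.5316, 0.0182, 0.1453]
eef_rot: [0.995, -0.095, 0.0, -0.0]
wrist_force: [-1.0, -0.3, 0.1]
finger_gap: 0.002
grip_force: 0.0
```

Run:
```python
from m import *
print(ctrl.get_state()["wrist_force"])
s=ctrl.camera("scene");cv2.imwrite("pics/s1.png",s[120:360,180:460].repeat(2,0).repeat(2,1))
```

```text
[-1.04421348 -0.34878009  0.13915971]
```

View pics/s1.png

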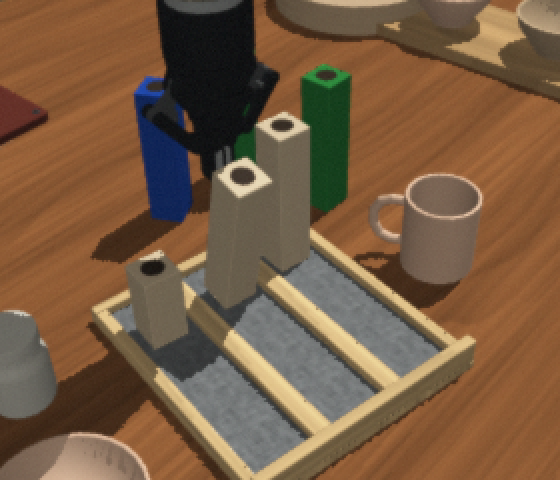

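The middle prop is tilting about its front foot edge with its top at (243,175), and its foot is still in place. I'll keep pushing until it falls, then back off and rise.

Request:
{"method": "play_rows", "body": {
  "rows": [
    {"x": 0.007,"y": -0.001,"z": 0,"ax": 0,"ay": 0,"az": 0},
    {"x": 0.014,"y": -0.003,"z": 0,"ax": 0,"ay": 0,"az": 0},
    {"x": 0.021,"y": -0.004,"z": 0,"ax": 0,"ay": 0,"az": 0},
    {"x": 0.028,"y": -0.005,"z": 0,"ax": 0,"ay": 0,"az": 0},
    {"x": 0.028,"y": -0.005,"z": 0,"ax": 0,"ay": 0,"az": 0},
    {"x": 0.028,"y": -0.005,"z": 0,"ax": 0,"ay": 0,"az": 0}
  ]
}}

```text
t: 3.32
ee_pos: [0.5589, 0.0135, 0.1451]
eef_rot: [0.995, -0.095, -0.0, -0.0]
wrist_force: [0.8, -0.1, 0.1]
finger_gap: -0.001
grip_force: 0.0
```

Request:
{"method": "play_rows", "body": {
  "rows": [
    {"x": 0.0,"y": 0.0,"z": 0.04,"ax": 0,"ay": 0,"az": 0},
    {"x": -0.03,"y": 0.02,"z": 0.08,"ax": 0,"ay": 0,"az": 0},
    {"x": -0.071,"y": 0.049,"z": 0.1,"ax": 0,"ay": 0,"az": 0},
    {"x": -0.071,"y": 0.091,"z": 0.1,"ax": 0,"ay": 0,"az": 0},
    {"x": -0.071,"y": 0.091,"z": 0.1,"ax": 0,"ay": 0,"az": 0},
    {"x": -0.071,"y": 0.091,"z": 0.1,"ax": 0,"ay": 0,"az": 0}
  ]
}}

```text
t: 3.82
ee_pos: [0.4862, 0.1094, 0.2471]
eef_rot: [0.996, -0.092, 0.001, -0.001]
wrist_force: [-0.1, 0.2, 0.9]
finger_gap: -0.001
grip_force: 0.0
```

Run:
```python
from m import *
print(ctrl.get_state()["ee_pos"])
s=ctrl.camera("scene");cv2.imwrite("pics/s2.png",s[120:360,180:460].repeat(2,0).repeat(2,1))
```

```text
[0.48624306 0.10937656 0.24711861]
```

View pics/s2.png

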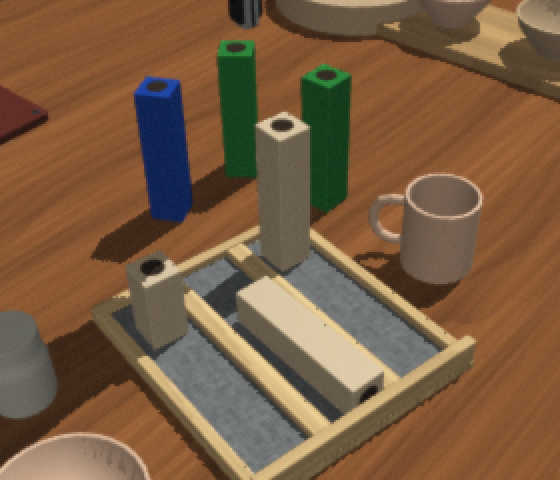

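The middle prop now lies flat in its lane, with its top end at (370,392) close to the board. Next is the left prop.

Request:
{"method": "play_rows", "body": {
  "rows": [
    {"x": 0,"y": 0,"z": -0.04,"ax": 0,"ay": 0,"az": 0},
    {"x": 0,"y": 0,"z": -0.08,"ax": 0,"ay": 0,"az": 0},
    {"x": 0,"y": 0,"z": -0.1,"ax": 0,"ay": 0,"az": 0},
    {"x": 0,"y": 0,"z": -0.1,"ax": 0,"ay": 0,"az": 0}
  ]
}}

```text
t: 4.2
ee_pos: [0.4847, 0.1024, 0.1404]
eef_rot: [0.995, -0.096, -0.004, 0.001]
wrist_force: [-0.8, 0.1, -0.3]
finger_gap: -0.001
grip_force: 0.0
```

Request:
{"method": "play_rows", "body": {
  "rows": [
    {"x": 0.008,"y": -0.001,"z": 0,"ax": 0,"ay": 0,"az": 0},
    {"x": 0.016,"y": -0.003,"z": 0,"ax": 0,"ay": 0,"az": 0},
    {"x": 0.024,"y": -0.004,"z": 0,"ax": 0,"ay": 0,"az": 0},
    {"x": 0.031,"y": -0.006,"z": 0,"ax": 0,"ay": 0,"az": 0},
    {"x": 0.038,"y": -0.007,"z": 0,"ax": 0,"ay": 0,"az": 0},
    {"x": 0.045,"y": -0.008,"z": 0,"ax": 0,"ay": 0,"az": 0},
    {"x": 0.052,"y": -0.01,"z": 0,"ax": 0,"ay": 0,"az": 0},
    {"x": 0.058,"y": -0.011,"z": 0,"ax": 0,"ay": 0,"az": 0}
  ]
}}

```text
t: 4.87
ee_pos: [0.5466, 0.0932, 0.1454]
eef_rot: [0.995, -0.095, 0.0, -0.0]
wrist_force: [1.4, 1.0, -0.0]
finger_gap: -0.001
grip_force: 0.0
```

Request:
{"method": "play_rows", "body": {
  "rows": [
    {"x": 0.006,"y": -0.001,"z": 0,"ax": 0,"ay": 0,"az": 0},
    {"x": 0.012,"y": -0.002,"z": 0,"ax": 0,"ay": 0,"az": 0},
    {"x": 0.018,"y": -0.003,"z": 0,"ax": 0,"ay": 0,"az": 0},
    {"x": 0.022,"y": -0.004,"z": 0,"ax": 0,"ay": 0,"az": 0},
    {"x": 0.022,"y": -0.004,"z": 0,"ax": 0,"ay": 0,"az": 0},
    {"x": 0.022,"y": -0.004,"z": 0,"ax": 0,"ay": 0,"az": 0},
    {"x": 0.022,"y": -0.004,"z": 0,"ax": 0,"ay": 0,"az": 0}
  ]
}}

```text
t: 5.45
ee_pos: [0.5674, 0.0897, 0.1453]
eef_rot: [0.995, -0.095, -0.0, -0.0]
wrist_force: [-1.2, -0.4, 0.4]
finger_gap: -0.002
grip_force: 0.0
```

Request:
{"method": "play_rows", "body": {
  "rows": [
    {"x": 0.0,"y": 0.0,"z": 0.04,"ax": 0,"ay": 0,"az": 0},
    {"x": -0.03,"y": 0.008,"z": 0.08,"ax": 0,"ay": 0,"az": 0},
    {"x": -0.07,"y": 0.014,"z": 0.1,"ax": 0,"ay": 0,"az": 0},
    {"x": -0.08,"y": 0.014,"z": 0.1,"ax": 0,"ay": 0,"az": 0},
    {"x": -0.08,"y": 0.014,"z": 0.1,"ax": 0,"ay": 0,"az": 0}
  ]
}}

```text
t: 5.87
ee_pos: [0.4854, 0.1052, 0.2482]
eef_rot: [0.996, -0.094, 0.002, 0.0]
wrist_force: [1.3, 0.2, 0.3]
finger_gap: -0.001
grip_force: 0.0
```

Run:
```python
from m import *
print(ctrl.get_state()["ee_pos"])
s=ctrl.camera("scene");cv2.imwrite("pics/s3f.png",s);t=ctrl.camera("top");cv2.imwrite("pics/t3.png",t)
a=s[170:370,210:430].repeat(2,0).repeat(2,1)[:400,:430];b=t[130:310,265:420];b=cv2.resize(b,(345,400),interpolation=2)
cv2.imwrite("pics/s3.png",np.hstack([a,b]))
```

```text
[0.48539012 0.10516165 0.24816114]
```

View pics/s3.png

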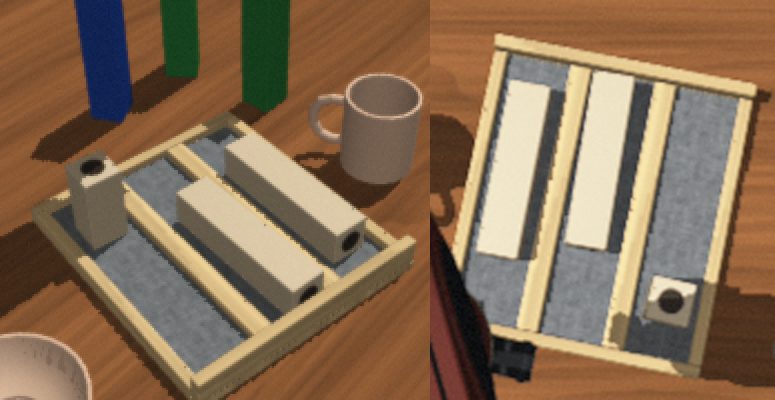

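Both tall props lie flat in their lanes and the short one still stands. In the top view, the left prop spans (530,83) to (498,255) with a visible gap to the board. The middle prop spans (614,73) to (586,246) and is nearly touching.

Run:
```python
from m import *
g=lambda u,v:totray(onz(ct,265+(u-430)/2.226,130+v/2.222,.046))
for n,a,b in(("L",(529.5,83),(497.5,255)),("M",(614,73),(586,245.5))):
    p,q=g(*a),g(*b); print(n,"top",p,"foot",q,"gap",.125-p[0],np.linalg.norm(p-q)); 
    for d in(-.05,-.015):print("  tcp",d,tow(q[0]+d,q[1]))
    print("  final tcp for contact",tow(.125-.160-.011,p[1]))
```

```text
L top [0.09443182 0.08130928] foot [-0.06390037  0.07859426] gap 0.03056818275480802 0.1583554622190731
  tcp -0.05 [0.51127826 0.09861468]
  tcp -0.015 [0.54565934 0.09206171]
  final tcp for contact [0.57848624 0.08856886]
M top [0.11796392 0.00818614] foot [-0.04024659  0.0027302 ] gap 0.007036082069931754 0.15830455719689135
  tcp -0.05 [0.5203099  0.01966352]
  tcp -0.015 [0.55469098 0.01311055]
  final tcp for contact [0.56479556 0.01673879]
```

Request:
{"method": "play_rows", "body": {
  "rows": [
    {"x": 0.041,"y": -0.009,"z": 0,"ax": 0,"ay": 0,"az": 0},
    {"x": 0.041,"y": -0.009,"z": -0.04,"ax": 0,"ay": 0,"az": 0},
    {"x": 0.041,"y": -0.009,"z": -0.08,"ax": 0,"ay": 0,"az": 0},
    {"x": 0.041,"y": -0.009,"z": -0.12,"ax": 0,"ay": 0,"az": 0},
    {"x": 0.041,"y": -0.009,"z": -0.16,"ax": 0,"ay": 0,"az": 0},
    {"x": 0.041,"y": -0.009,"z": -0.2,"ax": 0,"ay": 0,"az": 0},
    {"x": 0.041,"y": -0.009,"z": -0.225,"ax": 0,"ay": 0,"az": 0},
    {"x": 0.041,"y": -0.009,"z": -0.225,"ax": 0,"ay": 0,"az": 0}
  ]
}}

```text
t: 6.63
ee_pos: [0.5246, 0.0933, 0.0139]
eef_rot: [0.995, -0.095, -0.005, 0.001]
wrist_force: [-1.2, -0.2, -0.2]
finger_gap: 0.003
grip_force: 0.0
```

Request:
{"method": "play_rows", "body": {
  "rows": [
    {"x": 0.006,"y": -0.001,"z": 0,"ax": 0,"ay": 0,"az": 0},
    {"x": 0.012,"y": -0.002,"z": 0,"ax": 0,"ay": 0,"az": 0},
    {"x": 0.018,"y": -0.003,"z": 0,"ax": 0,"ay": 0,"az": 0},
    {"x": 0.024,"y": -0.004,"z": 0,"ax": 0,"ay": 0,"az": 0},
    {"x": 0.03,"y": -0.006,"z": 0,"ax": 0,"ay": 0,"az": 0},
    {"x": 0.036,"y": -0.007,"z": 0,"ax": 0,"ay": 0,"az": 0},
    {"x": 0.042,"y": -0.008,"z": 0,"ax": 0,"ay": 0,"az": 0},
    {"x": 0.045,"y": -0.009,"z": 0,"ax": 0,"ay": 0,"az": 0}
  ]
}}

```text
t: 7.3
ee_pos: [0.5747, 0.0853, 0.0206]
eef_rot: [0.995, -0.095, 0.0, -0.0]
wrist_force: [-2.9, 0.2, 2.0]
finger_gap: -0.004
grip_force: 1.3
```

Moving in small steps until it contacts the board.

Request:
{"method": "play_rows", "body": {
  "rows": [
    {"x": 0.002,"y": 0,"z": 0,"ax": 0,"ay": 0,"az": 0},
    {"x": 0.004,"y": -0.001,"z": 0,"ax": 0,"ay": 0,"az": 0},
    {"x": 0.004,"y": -0.001,"z": 0,"ax": 0,"ay": 0,"az": 0}
  ]
}}

```text
t: 7.55
ee_pos: [0.5779, 0.0844, 0.0202]
eef_rot: [0.995, -0.095, 0.0, -0.0]
wrist_force: [-0.6, 0.1, 0.1]
finger_gap: -0.001
grip_force: 0.0
```

Request:
{"method": "play_rows", "body": {
  "rows": [
    {"x": 0.002,"y": 0,"z": 0,"ax": 0,"ay": 0,"az": 0},
    {"x": 0.004,"y": -0.001,"z": 0,"ax": 0,"ay": 0,"az": 0},
    {"x": 0.004,"y": -0.001,"z": 0,"ax": 0,"ay": 0,"az": 0}
  ]
}}

```text
t: 7.8
ee_pos: [0.5781, 0.0847, 0.0196]
eef_rot: [0.996, -0.094, -0.003, 0.0]
wrist_force: [-15.0, 1.9, 10.1]
finger_gap: -0.002
grip_force: 8.0
```

Request:
{"method": "play_rows", "body": {
  "rows": [
    {"x": -0.03,"y": 0.006,"z": 0,"ax": 0,"ay": 0,"az": 0},
    {"x": -0.04,"y": 0.007,"z": 0.03,"ax": 0,"ay": 0,"az": 0},
    {"x": -0.05,"y": 0.007,"z": 0.07,"ax": 0,"ay": 0,"az": 0},
    {"x": -0.051,"y": -0.03,"z": 0.08,"ax": 0,"ay": 0,"az": 0},
    {"x": -0.051,"y": -0.066,"z": 0.08,"ax": 0,"ay": 0,"az": 0},
    {"x": -0.051,"y": -0.066,"z": 0.08,"ax": 0,"ay": 0,"az": 0}
  ]
}}

```text
t: 8.3
ee_pos: [0.5316, 0.0095, 0.1015]
eef_rot: [0.995, -0.099, 0.002, 0.002]
wrist_force: [0.2, -2.2, -0.9]
finger_gap: -0.002
grip_force: 0.0
```

Request:
{"method": "play_rows", "body": {
  "rows": [
    {"x": 0,"y": 0,"z": -0.03,"ax": 0,"ay": 0,"az": 0},
    {"x": 0,"y": 0,"z": -0.06,"ax": 0,"ay": 0,"az": 0},
    {"x": 0,"y": 0,"z": -0.08,"ax": 0,"ay": 0,"az": 0},
    {"x": 0,"y": 0,"z": -0.08,"ax": 0,"ay": 0,"az": 0},
    {"x": 0.008,"y": -0.002,"z": -0.08,"ax": 0,"ay": 0,"az": 0},
    {"x": 0.016,"y": -0.003,"z": -0.08,"ax": 0,"ay": 0,"az": 0},
    {"x": 0.024,"y": -0.005,"z": -0.08,"ax": 0,"ay": 0,"az": 0},
    {"x": 0.029,"y": -0.005,"z": -0.08,"ax": 0,"ay": 0,"az": 0}
  ]
}}

```text
t: 8.97
ee_pos: [0.5621, 0.0119, 0.0218]
eef_rot: [0.995, -0.096, 0.001, -0.0]
wrist_force: [-2.2, -0.0, 2.0]
finger_gap: 0.003
grip_force: 1.0
```

Request:
{"method": "play_rows", "body": {
  "rows": [
    {"x": 0.003,"y": 0,"z": 0,"ax": 0,"ay": 0,"az": 0},
    {"x": 0.003,"y": 0,"z": 0,"ax": 0,"ay": 0,"az": 0}
  ]
}}

```text
t: 9.13
ee_pos: [0.5635, 0.0126, 0.0208]
eef_rot: [0.995, -0.095, 0.0, -0.0]
wrist_force: [-0.5, -0.3, -0.3]
finger_gap: -0.001
grip_force: 0.0
```

Request:
{"method": "play_rows", "body": {
  "rows": [
    {"x": 0.002,"y": 0,"z": 0,"ax": 0,"ay": 0,"az": 0},
    {"x": 0.004,"y": -0.001,"z": 0,"ax": 0,"ay": 0,"az": 0},
    {"x": 0.004,"y": -0.001,"z": 0,"ax": 0,"ay": 0,"az": 0}
  ]
}}

```text
t: 9.38
ee_pos: [0.564, 0.0127, 0.0199]
eef_rot: [0.996, -0.095, -0.003, -0.0]
wrist_force: [-12.8, 3.7, 7.9]
finger_gap: -0.001
grip_force: 6.3
```

Firm against the board. I'll retreat and check.

Request:
{"method": "play_rows", "body": {
  "rows": [
    {"x": -0.03,"y": 0.006,"z": 0,"ax": 0,"ay": 0,"az": 0},
    {"x": -0.04,"y": 0.007,"z": 0.03,"ax": 0,"ay": 0,"az": 0},
    {"x": -0.05,"y": 0.007,"z": 0.07,"ax": 0,"ay": 0,"az": 0},
    {"x": -0.06,"y": 0.007,"z": 0.11,"ax": 0,"ay": 0,"az": 0},
    {"x": -0.09,"y": 0.007,"z": 0.15,"ax": 0,"ay": 0,"az": 0},
    {"x": -0.09,"y": 0.007,"z": 0.19,"ax": 0,"ay": 0,"az": 0},
    {"x": -0.09,"y": 0.007,"z": 0.22,"ax": 0,"ay": 0,"az": 0},
    {"x": -0.09,"y": 0.007,"z": 0.22,"ax": 0,"ay": 0,"az": 0}
  ]
}}

```text
t: 10.05
ee_pos: [0.4795, 0.0189, 0.2481]
eef_rot: [0.995, -0.095, 0.006, 0.0]
wrist_force: [1.3, 0.0, 0.1]
finger_gap: 0.002
grip_force: 0.0
```

Run:
```python
from m import *
s=ctrl.camera("scene");t=ctrl.camera("top");s0=cv2.imread("pics/scene0.png")
print(hole(s,257,255,9)[0],hole(s0,257,255,9)[0])
a=s[150:350,210:430].repeat(2,0).repeat(2,1)[:400,:430];b=t[130:310,265:420];b=cv2.resize(b,(345,400),interpolation=2)
cv2.imwrite("pics/s4.png",np.hstack([a,b]))
```

```text
[255.86764706 253.23529412] [255.86956522 253.28985507]
```

View pics/s4.png

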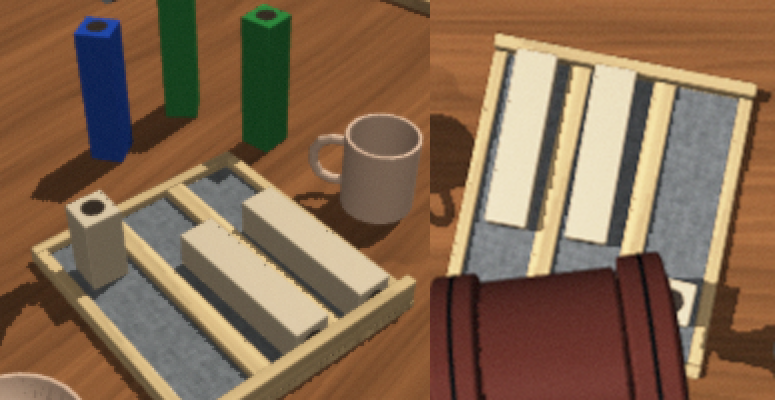

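Both tall props lie flat with their top ends against the board, at (537,50) and (615,68) in the top view. The short prop hasn't moved and the arm is clear.

```bash
python3 -c "
from plant import ctrl
print(ctrl.hand_in())"
```

```text
the job is handed in; nothing more can be done
None
```

Job handed in at about 10 s of the 51 s allowed: both tall props lie flat in their lanes with their top ends against the raised board, the short prop has not moved, and I saw no contact with the mug, dish or jar; the judge's verdict was not shown.

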